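Set the margin gauge with its knurled wheel

TASK

On the mount-cutting gauge, lay a fingertip lightly on top of the knurled wheel and roll it, stroke by stroke, until the sliding stop has closed towards the fence so far that its pointer stands within the width of the raised gauge mark on the rail, then take the finger away. Move the stop only by rolling the wheel: do not touch the stop bar or the gauge mark themselves, press gently, and leave everything lying around where it is, lifting nothing.

Things in the scene. Friction and masses are not known exactly. Their poses are not given: they have to be found in the camera images.
- jig: the gauge: plywood board 300 x 160 x 12 mm fixed to the table, origin under its centre; x = closing direction (wheel towards fence), y = along the wheel's axle, z up. Fence: aluminium bar, near face at x = +95 mm, 42 mm high. Grey cheeks flank the wheel at y = 15..21 mm either side, 56 mm long, top 52 mm above the table
- wheel: knurled wheel, 52 mm diameter, 20 mm wide, origin at its centre (jig x = -85, y = 0, 47 mm above the table), level axle along jig y; axes turn with it. Rolling its top towards the fence closes the stop, back opens it: 6 mm of stop a radian, 0.23 mm per mm of rim travel. Starts fully open, turns up to 9 rad, stays where left. Its top stands 21 mm above the cheeks
- wheel_top (a point): fixed on the jig, axes as the jig's: middle of the top of the unpressed wheel, 73 mm above the table. The rim sits on a soft rubber core: pressing it sinks it, 2 N a mm, to a hard stop at 6 mm (12 N); a press of 2 to 4 mm is enough to roll it without slipping
- stop: the sliding stop, an aluminium bar 16 mm thick (x), 84 mm long (y, from -34 to +50 mm), lying across the board between wheel and fence, its top 38 mm above the table; slides along the jig's x, driven by the wheel; origin 22 mm below its top, on the board's centre line; axes as the jig's. Do not touch
- pointer (a point): tip of the dark pointer, 7 mm wide and tapering to 2 mm, that sticks 19 mm out of the stop's -y end, 34 mm above the table, moving with the stop; axes as the jig's
- rider: the gauge-mark rider: dark steel block 20 x 14 x 10 mm on the steel rail along the board's -y edge, with a raised aluminium rib 6 mm wide (in x) on top, which is the gauge mark; it stands 16 to 42 mm nearer the fence than the pointer at the start; origin under the block's centre, axes as the jig's. Do not touch
- gauge_mark (a point): middle of the rib's end that faces the pointer, on its top edge, 34.5 mm above the table; axes as the jig's. The pointer is right when its x along the jig equals this point's, within half the rib's width (3 mm)
- eraser: bystander: white eraser 24 x 48 x 13 mm on the board behind the fence, origin under its centre
- pan: bystander: small paint pan 32 x 22 x 11 mm on the board, beside the wheel's cheeks, on the jig's +y side, origin under its centre
- pencil: bystander: blue pencil 183 mm long, 8 mm thick, on the table along the board's +y edge, origin under its middle
- jar: bystander: lidded glass jar, 60 mm diameter, 85 mm high, on the table past the wheel's end of the board, its axis 130 mm or so from the wheel; origin under its centre
- tin: bystander: round black tin 72 mm diameter, 20 mm high, past the fence's end of the board, origin under its centre
- sharpener: bystander: metal pencil sharpener 25 x 15 x 12 mm, on the table along the board's -y edge, origin under its centre
- brush: bystander: paint brush 190 mm long, 9 mm thick, on the table along the board's -y edge, origin under its shaft

How it is judged:
On the way, in this order (a step that is already met when the one before it is completed fails the run):
1. the wheel turns under the fingertip: the stop has closed by 5 mm while the finger is on the wheel (distance of pointer from where it was at the start of the episode above 0.005 m and contact force between the fingers and wheel above 0.3 N), for 0.05 s.
2. the pointer has come to within the width of the gauge mark (x of pointer in the frame of gauge_mark between -0.003 and 0.003 m), for 0.2 s.
At the end, for the whole second after the job is handed in: the pointer's tip is within 3 mm of the middle of the gauge mark along the closing direction (within the 6 mm wide rib), the stop is at rest, the mark is where it was (1.5 mm) and no bystander has moved more than 10 mm (all of step 2 and linear speed of stop below 0.002 m/s and distance of gauge_mark from where it was at the start of the episode below 0.0015 m and distance of each of eraser, pan, pencil, jar, tin, sharpener, brush from where it was at the start of the episode below 0.01 m); the robot touches nothing.
It fails at once if the stop bar is touched by the robot (contact force between any of the fingers, the arm and stop above 0.5 N).
It fails at once if the gauge mark is touched or shifted (contact force between any of the fingers, the arm and rider above 0.5 N or distance of gauge_mark from where it was at the start of the episode above 0.0015 m).
It fails at once if the wheel is pressed harder than 25 N (contact force between any of the fingers, the arm and wheel above 25 N).
It fails at once if a bystander is moved more than 10 mm or lifted (distance of any of eraser, pan, pencil, jar, tin, sharpener, brush from where it was at the start of the episode above 0.01 m).
It also fails if it takes over 51 s, if anything falls off the work surface, if the arm or the gripper's body presses on something with over 40 N, if the wrist force passes 120 N, or if a joint passes its speed limit or range.

ROBOT

A 6-joint arm with a two-finger parallel gripper is mounted at the origin on the work surface. World frame = base frame: x ahead of the robot, y to its left, z up, the work surface at z = 0. Lengths are in m, angles in rad, forces in N, time in s.
With the tool pointing down it reaches from about 0.4 to 0.925 m from the base axis. Payload 3.4 kg.
Tool frame: the origin (TCP) lies at the very end of the fingers, on their centre line; the grasp point (between the pads) lies 19 mm behind it; z points along the fingers, y is the line along which they close (so a half turn about z gives the same grasp; the last joint's range is limited). The gripper opens to 85 mm and grips with 20 to 120 N. Pads are 22 mm wide; open, the fingers measure 114 mm over their backs; the gripper's body (76 mm by 85 mm) begins 54 mm behind the grasp point. The pads swing forward as they close: fully open they stand 13 mm farther back than shut.
Start: joints at [-1.339, 0.307, 1.506, -0, 1.328, -0.073], TCP at [0.173, -0.548, 0.231] pointing down, gripper open.
Joint ranges: [-3.12, 3.12], [-1.05, 2.28], [0.14, 2.33], [-1.42, 4.57], [0.1, 2.73], [-2.68, 2.68]. Speed limits (rad/s): [2.57, 2.57, 3.14, 3.14, 3.14, 3.14].

INTERFACE

Orientations are given as a 3x3 rotation matrix whose columns are the frame's x, y, z axes.
In Python, from station import arm, snapshot, camera_model gives the robot as it stands.
- The arm moves only by the shell command python3 -m inch 'ROWS'. ROWS is JSON, a list of rows, each a list of 3 entries, a list of its own where there are three numbers: the shift along the tool's x, y, z in m, then the turn, a rotation vector about the tool's x, y, z in rad, then the closure, from 0 (fully open) to 1 (shut). In form: [[[dx, dy, dz], [wx, wy, wz], jaw], ...]. A call has 1 to 10 rows; each row shifts and turns the commanded pose from where the row before left it, along the tool's axes as they then stand; what a row does not reach is not made up. A row lasts 1/12 s, in which the tool goes at most 41.7 mm and 7.16 degrees, less where a joint would pass 70% of its speed; a pose out of reach is approached as far as the arm can. A call is refused whole if a number of a shift passes 0.0417 or a number of a turn 0.125, either way. A call with a gripper value outside its range is refused whole. The fingers move at their own pace and stop on an object; the grip force is fixed at half the most. Time passes only in rows, so rows that do not move let the fingers close. It gives the time, the measured TCP pose, the force, the opening and the grip force at its end, in the units of the state.
- arm.state(): the state, without advancing time (a new reading comes with each control period).
- snapshot(name): name is "scene" or "top" or "wrist"; returns the picture (420x560x3 uint8, red, green, blue); there is no depth.
- camera_model(name): a dict with "mtx" (3x3 intrinsics, pixels), "extrinsics" (4x4, takes a point from camera to world coordinates); the wrist camera has in their place "hand_eye" (4x4, takes a point from camera to tool coordinates, whose origin is the TCP and whose axes are the flange's). Camera axes: x right, y down, z forward; pixel columns grow to the right and rows downward; lengths in m; the calibration is good to about 2 mm. The wrist camera is an equidistant fisheye: a pixel r from the principal point sees the ray r / f radians off the axis. A picture is of the moment at which its call begins: read the wrist's pose just before it. camera_model takes no time and is no camera call.
- arm.close_job(): hands the job in; it is judged then, once.
The state is a dict: "t": time; "joints": joint angles; "dq": joint speeds; "joint_efforts": joint torques, N m; "tool_pos": TCP position; "tool_rot": TCP orientation; "contact_force": force on the tool from outside, world axes, zero at the start; "wrist_torque": the same for the moment, N m; "width": finger opening in m; "grasp_force": force on a finger pad.
Only numpy, scipy, OpenCV 4.12 (cv2) and the standard library are available. Lean on these libraries where they do the work, as an engineer would, in place of code of your own. Each camera call takes 0.05 s, during which the arm holds its last target. There are 200 camera calls.

## Working session

There is one attempt and no reset: what is moved stays moved. The work goes in short steps, Python scripts to look and compute and a shell command to move; the robot and the scene stay as the last step left them, time stands still between calls to the robot, and variables do not carry over. Pictures are saved under pics/ and viewed, at most 10 in all, crops included, and the job is handed in when it is done.

```bash
ls; mkdir -p pics
python3 - <<'E'
from station import arm, snapshot, camera_model
import cv2,numpy as np
for n in ("scene","top"):
    im=snapshot(n); cv2.imwrite(f"pics/{n}0.png",im[:,:,::-1])
    m=camera_model(n); print(n,np.round(m["mtx"],1).tolist(),np.round(m["extrinsics"],3).tolist())
s=arm.state(); print(s["t"],np.round(s["tool_pos"],3),np.round(s["tool_rot"],3).tolist(),s["width"],s["contact_force"])
print(camera_model("wrist"))
E
```

```text
pics
scene [[475.4, 0.0, 279.8], [0.0, 475.4, 212.0], [0.0, 0.0, 1.0]] [[-0.293, 0.755, -0.586, 1.17], [0.956, 0.234, -0.176, 0.278], [0.004, -0.612, -0.791, 0.863], [0.0, 0.0, 0.0, 1.0]]
top [[427.9, 0.0, 286.4], [0.0, 427.9, 206.0], [0.0, 0.0, 1.0]] [[-0.0, -0.982, 0.188, 0.456], [-1.0, 0.0, 0.0, 0.104], [-0.0, -0.188, -0.982, 0.834], [0.0, 0.0, 0.0, 1.0]]
0.1 [ 0.173 -0.548  0.23 ] [[0.954, 0.301, -0.0], [0.301, -0.954, 0.002], [0.0, -0.002, -1.0]] 0.08543752783194598 [ 0.48870593 -0.47872017 -0.79318402]
{'mtx': array([[325.1922621 ,   0.        , 279.78760519],
       [  0.        , 325.1922621 , 206.34001198],
       [  0.        ,   0.        ,   1.        ]]), 'hand_eye': array([[-6.59035750e-04, -9.59472941e-01, -2.81800004e-01,
         7.17930435e-02],
       [ 9.99999436e-01, -8.67093062e-04,  6.13615858e-04,
         6.74536499e-04],
       [-8.33094639e-04, -2.81799440e-01,  9.59472971e-01,
        -1.42349809e-01],
       [ 0.00000000e+00,  0.00000000e+00,  0.00000000e+00,
         1.00000000e+00]])}
```

View pics/scene0.png

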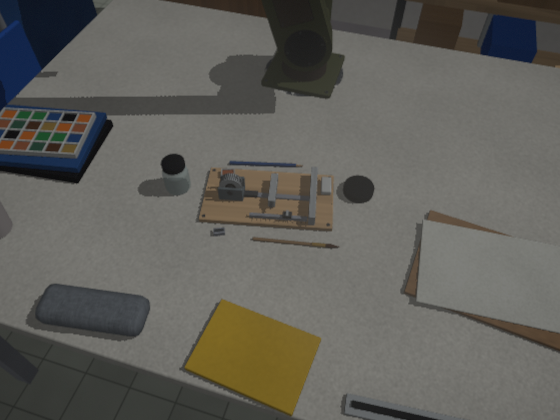

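View pics/top0.png

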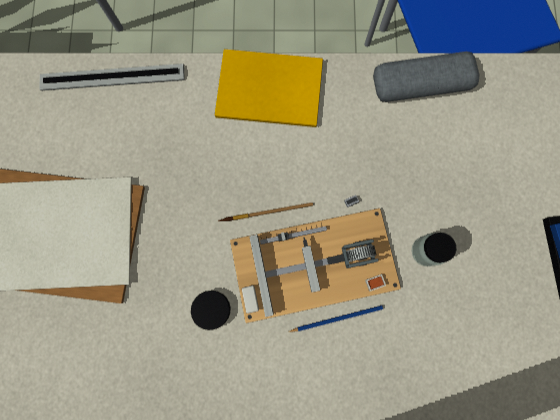

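The top view shows the wheel near (360,254), stop bar near (312,268), fence near (262,275), and the rider near (283,237). The jar is at (438,247) and the tin at (210,310). The scene view agrees, with the wheel near (232,187). I'll enlarge both.

Run:
```python
import cv2
a=cv2.imread("pics/top0.png")[200:340,222:412]; cv2.imwrite("pics/topc.png",cv2.resize(a,None,fx=4,fy=4,interpolation=cv2.INTER_CUBIC))
a=cv2.imread("pics/scene0.png")[150:250,190:345]; cv2.imwrite("pics/scenec.png",cv2.resize(a,None,fx=5,fy=5,interpolation=cv2.INTER_CUBIC))
```

```text
(no output)
```

View pics/topc.png

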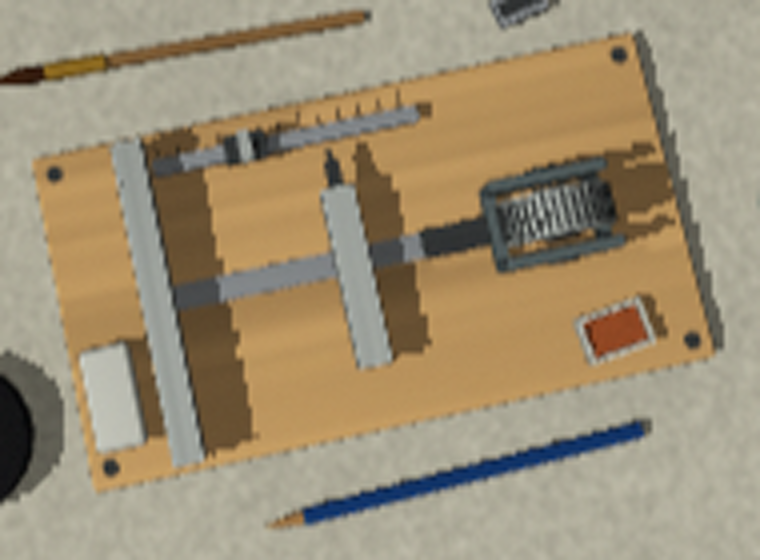

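View pics/scenec.png

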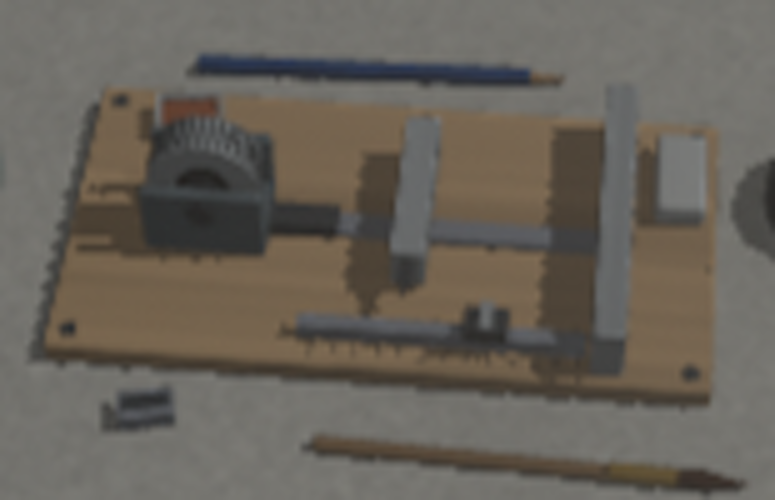

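The enlarged crops show these points:

| Feature | Top crop | Scene crop |
|---|---|---|
| Board corners | (37,158), (635,35), (715,352), (97,490) | – |
| Pointer tip | (331,150) | about (407,289) |
| Rib's near end | (247,158) | about (488,304) |
| Wheel top | about (552,208) | about (207,125) |

Next I'll fit the jig pose and triangulate.

```bash
cat > h.py <<'E'
import numpy as np,cv2
from station import arm,snapshot,camera_model
from scipy.optimize import least_squares
def proj(n,P):
    m=camera_model(n); E=np.linalg.inv(m["extrinsics"]); p=np.atleast_2d(P)@E[:3,:3].T+E[:3,3]
    q=p@m["mtx"].T; return q[:,:2]/q[:,2:]
def top(p): return (np.array(p,float)+.5)/4-.5+[222,200]
def sce(p): return (np.array(p,float)+.5)/5-.5+[190,150]
def J(v,p):
    c,s=np.cos(v[2]),np.sin(v[2]); p=np.atleast_2d(p)
    return np.c_[v[0]+c*p[:,0]-s*p[:,1], v[1]+s*p[:,0]+c*p[:,1], p[:,2]+(v[3] if len(v)>3 else 0)]
def tri(a,b): return least_squares(lambda P:np.r_[(proj("top",P)[0]-a),(proj("scene",P)[0]-b)],[.45,.05,.02]).x
E
cat > fit.py <<'E'
from h import *
C=np.array([[.15,-.08,.012],[-.15,-.08,.012],[-.15,.08,.012],[.15,.08,.012]])
T=top([[37,158],[635,35],[715,352],[97,490]]); S=sce([[712,394],[45,348],[105,88],[717,125]])
f=lambda v:np.r_[(proj("top",J(v,C))-T).ravel()]
g=lambda v:np.r_[(proj("scene",J(v,C))-S).ravel()]
for n,k in (("top",f),("scene",g)):
    r=least_squares(k,[.4,.05,1.6]);print(n,r.x.round(4),r.fun.round(1))
v=least_squares(lambda v:np.r_[f(v),g(v)],[.4,.05,1.6,0]).x;print("both",v.round(4))
R=np.array([[np.cos(v[2]),-np.sin(v[2])],[np.sin(v[2]),np.cos(v[2])]])
for n,a,b in (("pointer",(331,150),(407,289)),("rib",(247,158),(488,304)),("wheeltop",(552,208),(207,125)),("c0",(37,158),(712,394)),("c2",(715,352),(105,88))):
    P=tri(top(a),sce(b)); print(n,P.round(4),"jig",(R.T@(P[:2]-v[:2])).round(4))
print("wheel_top world",J(v,[-.085,0,.073]).round(4))
E
python3 fit.py
```

```text
top [0.5017 0.0503 1.7788] [-1.1 -0.4  0.3 -1.3  1.2  1.  -0.4  0.4]
scene [0.5021 0.0498 1.7871] [ 0.5 -0.1 -0.5  0.  -0.4 -0.2  0.4  0.1]
both [ 0.5014  0.0498  1.7814 -0.0024]
pointer [0.5493 0.071  0.0347] jig [ 0.0108 -0.0513]
rib [0.5459 0.1093 0.0341] jig [ 0.0489 -0.0559]
wheeltop [ 0.5192 -0.027   0.0781] jig [-0.0788 -0.0014]
c0 [0.5482 0.2119 0.0113] jig [ 0.1487 -0.0796]
c2 [ 0.4565 -0.1115  0.0118] jig [-0.1484  0.0776]
wheel_top world [[ 0.5192 -0.0333  0.0706]]
```

The fit agrees across both views. The jig is at (0.502, 0.050), yaw about 102.2°, with heights right. The gap from pointer to mark is about 38 mm, which takes about 165 mm of rim travel. I'll approach with the jaws shut and tool y along −jig x.

```bash
python3 -m inch '[[[0,0,0],[0,0,0.092],1],[[0.022,-0.021,0],[0,0,0],1],[[0.022,-0.021,0],[0,0,0],1],[[0.022,-0.021,0],[0,0,0],1],[[0.022,-0.021,0],[0,0,0],1],[[0.022,-0.021,0],[0,0,0],1],[[0.022,-0.021,0],[0,0,0],1],[[0.022,-0.021,0],[0,0,0],1],[[0.022,-0.021,0],[0,0,0],1],[[0.022,-0.021,0],[0,0,0],1]]'
python3 -m inch '[[[0.022,-0.021,0],[0,0,0],1],[[0.022,-0.021,0],[0,0,0],1],[[0.022,-0.021,0],[0,0,0],1],[[0.022,-0.021,0],[0,0,0],1],[[0.022,-0.021,0],[0,0,0],1],[[0.022,-0.021,0],[0,0,0],1],[[0.022,-0.021,0],[0,0,0],1],[[0.022,-0.021,0],[0,0,0],1],[[0.022,-0.021,0],[0,0,0],1],[[0,0,0.03],[0,0,0],1]]'
cat > rel.py <<'E'
from h import *
s=arm.state();R=np.array(s["tool_rot"]);p=np.array(s["tool_pos"])
v=[.5018,.0500,1.784]
W=J(v,[-.085,0,.073])[0]
print("t",s["t"],"pos",p.round(4),"w",s["width"],"F",np.round(s["contact_force"],2))
print("to wheel_top in tool",(R.T@(W-p)).round(4),"tool x yaw deg",np.degrees(np.arctan2(R[1,0],R[0,0])).round(2),"want",np.degrees(v[2]-np.pi/2).round(2))
E
python3 rel.py
```

```text
t: 0.93
tool_pos: [0.3268, -0.32, 0.231]
tool_rot: [[0.977, 0.212, -0.0], [0.212, -0.977, 0.001], [-0.0, -0.001, -1.0]]
contact_force: [0.6, -0.1, -0.8]
width: -0.0002
grasp_force: 0.0
t: 1.77
tool_pos: [0.4871, -0.0921, 0.2056]
tool_rot: [[0.976, 0.216, 0.014], [0.216, -0.976, -0.001], [0.013, 0.004, -1.0]]
contact_force: [1.9, -0.9, 0.1]
width: -0.0001
grasp_force: 0.0
t 1.7667 pos [ 0.4871 -0.0921  0.2056] w -0.00014181067767328833 F [ 1.95 -0.95  0.06]
to wheel_top in tool [ 0.0429 -0.0511  0.133 ] tool x yaw deg 12.46 want 12.22
```

```bash
python3 -m inch '[[[0.022,-0.02,0.025],[0,0,0],1],[[0.021,-0.021,0.025],[0,0,0],1],[[0,0,0.025],[0,0,0],1],[[0,0,0.025],[0,0,0],1],[[0,0,0],[0,0,0],1],[[0,0,0],[0,0,0],1]]'
python3 rel.py
python3 - <<'E'
from h import *
a=snapshot("wrist")[:,:,::-1];cv2.imwrite("pics/w1.png",a)
b=snapshot("top")[200:340,222:412,::-1];cv2.imwrite("pics/t1.png",b)
s=snapshot("scene")[120:220,190:300,::-1]
o=np.hstack([cv2.resize(a,(480,360)),cv2.resize(s,(320,360),interpolation=cv2.INTER_CUBIC)])
cv2.imwrite("pics/c1.png",o)
E
```

```text
t: 2.27
tool_pos: [0.5116, -0.0453, 0.1]
tool_rot: [[0.977, 0.212, -0.005], [0.212, -0.977, 0.001], [-0.004, -0.002, -1.0]]
contact_force: [0.0, -0.9, 0.6]
width: 0.0002
grasp_force: 0.0
t 2.2667 pos [ 0.5116 -0.0453  0.1   ] w 0.00019493610455165747 F [ 0.05 -0.88  0.64]
to wheel_top in tool [ 0.0107 -0.0102  0.027 ] tool x yaw deg 12.27 want 12.22
```

View pics/c1.png

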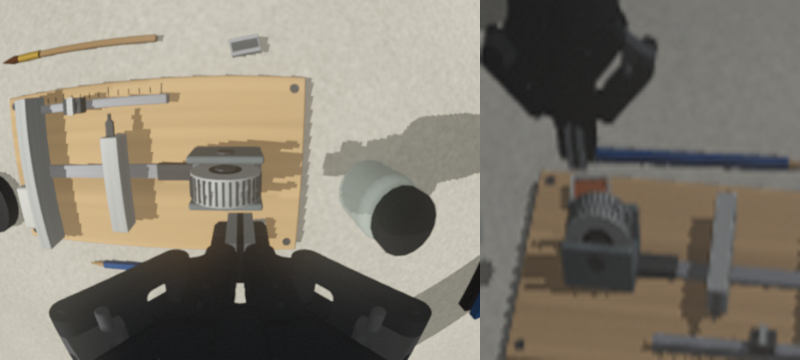

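The tip is behind the wheel top, and the shut fingertips look about 16 mm thick along jig x. The pointer at (110,120) and the rider at (75,105) both show clearly in the wrist view. Now I'll move over the wheel's middle and feel for contact.

```bash
python3 -m inch '[[[0.0107,0.002,0.012],[0,0,0],1],[[0,0,0.012],[0,0,0],1],[[0,0,0],[0,0,0],1],[[0,0,0],[0,0,0],1]]'; python3 rel.py
python3 -m inch '[[[0,0,0.002],[0,0,0],1],[[0,0,0],[0,0,0],1],[[0,0,0],[0,0,0],1]]'; python3 rel.py
python3 -m inch '[[[0,0,0.002],[0,0,0],1],[[0,0,0],[0,0,0],1],[[0,0,0],[0,0,0],1]]'; python3 rel.py
```

```text
t: 2.75
tool_pos: [0.5242, -0.0458, 0.0783]
tool_rot: [[0.977, 0.212, 0.001], [0.212, -0.977, -0.0], [0.001, 0.0, -1.0]]
contact_force: [-0.5, -0.3, -0.0]
width: 0.0
grasp_force: 0.0
t 2.75 pos [ 0.5242 -0.0458  0.0783] w 3.1685990365225205e-05 F [-0.45 -0.26 -0.01]
to wheel_top in tool [-0.0017 -0.0134  0.0053] tool x yaw deg 12.22 want 12.22
t: 3.0
tool_pos: [0.5243, -0.0456, 0.0761]
tool_rot: [[0.977, 0.212, 0.001], [0.212, -0.977, -0.0], [0.001, 0.0, -1.0]]
contact_force: [-0.5, -0.6, 0.3]
width: 0.0002
grasp_force: 0.0
t 3.0 pos [ 0.5243 -0.0456  0.0761] w 0.0001564393052770757 F [-0.54 -0.57  0.35]
to wheel_top in tool [-0.0018 -0.0132  0.0031] tool x yaw deg 12.24 want 12.22
t: 3.25
tool_pos: [0.524, -0.0454, 0.0733]
tool_rot: [[0.977, 0.212, -0.0], [0.212, -0.977, 0.0], [-0.0, -0.0, -1.0]]
contact_force: [-0.5, 0.2, 0.8]
width: -0.0002
grasp_force: 0.0
t 3.25 pos [ 0.524  -0.0454  0.0733] w -0.00017730332347524783 F [-0.51  0.21  0.79]
to wheel_top in tool [-0.0015 -0.0129  0.0003] tool x yaw deg 12.25 want 12.22
```

```bash
python3 -m inch '[[[-0.0015,-0.004,0],[0,0,0],1],[[0,0,0.0015],[0,0,0],1],[[0,0,0.0015],[0,0,0],1],[[0,0,0],[0,0,0],1]]'; python3 rel.py
python3 -m inch '[[[0,-0.004,0],[0,0,0],1],[[0,-0.004,0],[0,0,0],1],[[0,-0.004,0],[0,0,0],1],[[0,0,0],[0,0,0],1]]'; python3 rel.py
```

```text
t: 3.58
tool_pos: [0.5215, -0.0416, 0.0703]
tool_rot: [[0.977, 0.212, -0.0], [0.212, -0.977, 0.0], [-0.0, -0.0, -1.0]]
contact_force: [-0.8, 0.0, 4.1]
width: 0.0
grasp_force: 2.0
t 3.5833 pos [ 0.5215 -0.0416  0.0703] w 2.3944098340811995e-05 F [-0.8   0.01  4.06]
to wheel_top in tool [ 0.0001 -0.0087 -0.0027] tool x yaw deg 12.26 want 12.22
t: 3.92
tool_pos: [0.519, -0.0294, 0.0705]
tool_rot: [[0.977, 0.213, -0.0], [0.213, -0.977, 0.0], [0.0, -0.0, -1.0]]
contact_force: [-1.9, -1.6, 5.0]
width: -0.0001
grasp_force: 2.2
t 3.9167 pos [ 0.519  -0.0294  0.0705] w -0.00012945978987783372 F [-1.87 -1.57  5.02]
to wheel_top in tool [ 0.      0.0038 -0.0025] tool x yaw deg 12.28 want 12.22
```

```bash
python3 -m inch '[[[0,-0.0045,0],[0,0,0],1],[[0,-0.0045,0],[0,0,0],1],[[0,0,0],[0,0,0],1],[[0,0,-0.008],[0,0,0],1],[[0,0.013,0],[0,0,0],1],[[0,0.013,0],[0,0,0],1],[[0,0,0],[0,0,0],1]]'; python3 rel.py
python3 -c "
from h import *
b=snapshot('wrist')
cv2.imwrite('pics/w2.png',b[:,:,::-1])"
python3 -m inch '[[[0,0,0.008],[0,0,0],1],[[0,0,0],[0,0,0],1],[[0,-0.0065,0],[0,0,0],1],[[0,-0.0065,0],[0,0,0],1],[[0,-0.0065,0],[0,0,0],1],[[0,-0.0065,0],[0,0,0],1],[[0,0,0],[0,0,0],1]]'; python3 rel.py
python3 -m inch '[[[0,0,-0.008],[0,0,0],1],[[0,0.013,0],[0,0,0],1],[[0,0.013,0],[0,0,0],1],[[0,0,0],[0,0,0],1]]'; python3 rel.py
python3 - <<'E'
from h import *
b=snapshot("wrist")
cv2.imwrite("pics/w3.png",b[:,:,::-1])
a=cv2.imread("pics/w2.png")
c=lambda i:cv2.resize(i[60:290,0:200],(400,460),interpolation=cv2.INTER_CUBIC)
cv2.imwrite("pics/c3.png",np.hstack([c(a),c(b[:,:,::-1])]))
E
```

```text
t: 4.5
tool_pos: [0.5246, -0.0494, 0.0786]
tool_rot: [[0.977, 0.211, 0.002], [0.211, -0.977, -0.001], [0.002, 0.002, -1.0]]
contact_force: [0.2, 0.4, 0.1]
width: 0.0
grasp_force: 0.0
t 4.5 pos [ 0.5246 -0.0494  0.0786] w 2.6540665751402374e-05 F [0.22 0.45 0.11]
to wheel_top in tool [-0.0012 -0.017   0.0055] tool x yaw deg 12.18 want 12.22
t: 5.13
tool_pos: [0.5168, -0.0194, 0.0704]
tool_rot: [[0.977, 0.213, -0.0], [0.213, -0.977, 0.001], [0.0, -0.001, -1.0]]
contact_force: [0.3, -0.2, 1.4]
width: 0.0003
grasp_force: 1.2
t 5.1333 pos [ 0.5168 -0.0194  0.0704] w 0.0003104338535732787 F [ 0.32 -0.16  1.42]
to wheel_top in tool [-0.      0.014  -0.0026] tool x yaw deg 12.32 want 12.22
t: 5.47
tool_pos: [0.524, -0.0494, 0.0785]
tool_rot: [[0.977, 0.211, 0.001], [0.211, -0.977, -0.001], [0.001, 0.002, -1.0]]
contact_force: [0.3, -1.0, 0.2]
width: -0.0
grasp_force: 0.0
t 5.4667 pos [ 0.524  -0.0494  0.0785] w -8.035182355415736e-06 F [ 0.27 -1.04  0.2 ]
to wheel_top in tool [-0.0007 -0.0168  0.0055] tool x yaw deg 12.18 want 12.22
```

View pics/c3.png

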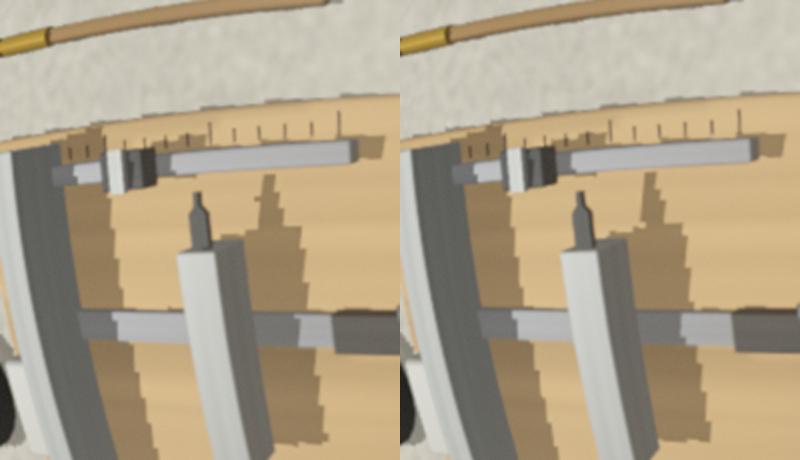

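The wheel rolls: the pointer tip moved from (197,193) to (180,193) in the crop, and the rib's near end is at about (117,191). I'll convert these to millimetres.

```bash
cat > wm.py <<'E'
from h import *
def ray(pix,s):
    m=camera_model("wrist");K=m["mtx"];H=m["hand_eye"]
    d=(np.array(pix,float)-K[:2,2])/K[0,0];th=np.hypot(*d);u=np.r_[d/th*np.sin(th),np.cos(th)]
    R=np.array(s["tool_rot"]);p=np.array(s["tool_pos"])
    return p+R@H[:3,3],R@H[:3,:3]@u
def jig(pix,s,z,v=(.5018,.05,1.784)):
    o,d=ray(pix,s);P=o+d*(z-o[2])/d[2]-[v[0],v[1],0];c,n=np.cos(v[2]),np.sin(v[2])
    return np.round([c*P[0]+n*P[1],-n*P[0]+c*P[1]],4)*1000
def crop(p,f=2,o=(0,60)): return (np.array(p,float)+.5)/f-.5+o
E
python3 - <<'E'
from wm import *
s=arm.state()
for n,p,z in (("ptr2",(197,193),.034),("ptr3",(180,193),.034),("rib",(117,191),.0345),("ribL",(108,191),.0345),("ribR",(125,191),.0345)):print(n,jig(crop(p),s,z))
E
```

```text
ptr2 [ 14.8 -51.2]
ptr3 [ 21.6 -51.6]
rib [ 48.6 -54.1]
ribL [ 52.9 -54.3]
ribR [ 44.9 -53.8]
```

Each stroke closes 6.8 mm and 27 mm remain, so I'll do three more strokes and then measure closely.

```bash
python3 -m inch '[[[0,0,0.008],[0,0,0],1],[[0,0,0],[0,0,0],1],[[0,-0.0065,0],[0,0,0],1],[[0,-0.0065,0],[0,0,0],1],[[0,-0.0065,0],[0,0,0],1],[[0,-0.0065,0],[0,0,0],1],[[0,0,0],[0,0,0],1]]' >/dev/null; python3 rel.py
python3 -m inch '[[[0,0,-0.008],[0,0,0],1],[[0,0.013,0],[0,0,0],1],[[0,0.013,0],[0,0,0],1],[[0,0,0],[0,0,0],1]]' >/dev/null
python3 -m inch '[[[0,0,0.008],[0,0,0],1],[[0,0,0],[0,0,0],1],[[0,-0.0065,0],[0,0,0],1],[[0,-0.0065,0],[0,0,0],1],[[0,-0.0065,0],[0,0,0],1],[[0,-0.0065,0],[0,0,0],1],[[0,0,0],[0,0,0],1]]' >/dev/null; python3 rel.py
python3 -m inch '[[[0,0,-0.008],[0,0,0],1],[[0,0.013,0],[0,0,0],1],[[0,0.013,0],[0,0,0],1],[[0,0,0],[0,0,0],1]]' >/dev/null
python3 -m inch '[[[0,0,0.008],[0,0,0],1],[[0,0,0],[0,0,0],1],[[0,-0.0065,0],[0,0,0],1],[[0,-0.0065,0],[0,0,0],1],[[0,-0.0065,0],[0,0,0],1],[[0,-0.0065,0],[0,0,0],1],[[0,0,0],[0,0,0],1]]' >/dev/null; python3 rel.py
python3 -m inch '[[[0,0,-0.008],[0,0,0],1],[[0,0.013,0],[0,0,0],1],[[0,0.013,0],[0,0,0],1],[[0,0,0],[0,0,0],1]]' >/dev/null; python3 rel.py
python3 - <<'E'
from h import *
b=snapshot("wrist")[:,:,::-1];cv2.imwrite("pics/w4.png",b)
t=snapshot("top")[:,:,::-1];cv2.imwrite("pics/t4.png",t)
cv2.imwrite("pics/c4.png",np.hstack([cv2.resize(b[120:180,20:120],(500,300),interpolation=cv2.INTER_CUBIC),cv2.resize(t[225:275,270:320],(300,300),interpolation=cv2.INTER_CUBIC)]))
E
```

```text
t 6.1 pos [ 0.5168 -0.0194  0.0704] w -3.4858689444530054e-06 F [1.12 1.31 2.91]
to wheel_top in tool [ 0.      0.014  -0.0026] tool x yaw deg 12.32 want 12.22
t 7.0167 pos [ 0.5168 -0.0194  0.0704] w -9.791790962877182e-06 F [0.11 1.23 1.66]
to wheel_top in tool [ 0.      0.014  -0.0026] tool x yaw deg 12.32 want 12.22
t 7.9333 pos [ 0.5167 -0.0194  0.0704] w 0.00018415696268187973 F [0.31 0.12 2.9 ]
to wheel_top in tool [ 0.0001  0.014  -0.0026] tool x yaw deg 12.32 want 12.22
t 8.2667 pos [ 0.5241 -0.0493  0.0785] w 0.00010757228603154943 F [ 0.15 -0.55  0.32]
to wheel_top in tool [-0.0008 -0.0168  0.0055] tool x yaw deg 12.18 want 12.22
```

View pics/c4.png

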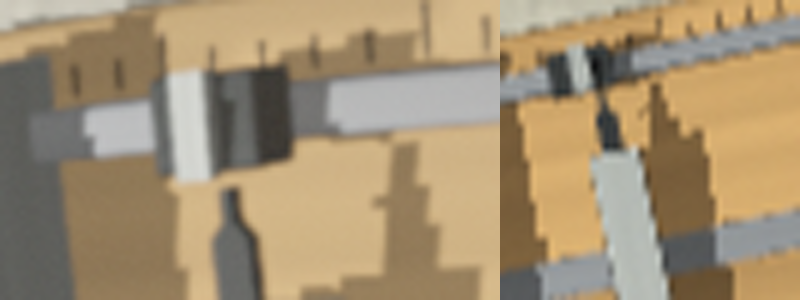

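In the wrist crop the pointer tip is at about (231,190) and the rib's near end at about (193,175), spanning 175–212. In the top crop the tip is at (602,95) and the rib's near end at (581,90).

Run:
```python
from wm import *
s=arm.state()
for n,p,z in (("ptr",(231,190),.034),("rib",(193,175),.0345),("ribL",(175,175),.0345),("ribR",(212,175),.0345)):print(n,jig(crop(p,5,(20,120)),s,z))
# top view: solve jig xy at known z
def tp(p,z):
    a=(np.array(p,float)-[500,0]+.5)/6-.5+[270,225]
    m=camera_model("top");E=m["extrinsics"];d=E[:3,:3]@np.linalg.inv(m["mtx"])@np.r_[a,1];P=E[:3,3]+d*(z-E[2,3])/d[2]-[.5018,.05,0]
    c,n=np.cos(1.784),np.sin(1.784);return np.round(1000*np.array([c*P[0]+n*P[1],-n*P[0]+c*P[1]]),1)
print(tp((602,95),.034),tp((581,90),.0345))
```

```text
ptr [ 43.  -51.5]
rib [ 49.3 -54.1]
ribL [ 52.7 -54.3]
ribR [ 45.8 -53.8]
[ 44. -52.] [ 50.1 -54.8]
```

6.2 mm remains in both views. One slightly shorter stroke, about 0.87 of a full one, should do it.

```bash
python3 -m inch '[[[0,0,0.008],[0,0,0],1],[[0,0,0],[0,0,0],1],[[0,-0.0065,0],[0,0,0],1],[[0,-0.0065,0],[0,0,0],1],[[0,-0.0065,0],[0,0,0],1],[[0,-0.003,0],[0,0,0],1],[[0,0,0],[0,0,0],1]]' >/dev/null; python3 rel.py
python3 -m inch '[[[0,0,-0.01],[0,0,0],1],[[0,0.0225,-0.01],[0,0,0],1],[[0,0,0],[0,0,0],1],[[0,0,0],[0,0,0],1],[[0,0,0],[0,0,0],1]]' >/dev/null; python3 rel.py
python3 - <<'E'
from h import *
b=snapshot("wrist")[:,:,::-1];cv2.imwrite("pics/w5.png",b)
t=snapshot("top")[:,:,::-1];cv2.imwrite("pics/t5.png",t)
cv2.imwrite("pics/c5.png",np.hstack([cv2.resize(b[120:180,20:120],(500,300),interpolation=cv2.INTER_CUBIC),cv2.resize(t[225:275,270:320],(300,300),interpolation=cv2.INTER_CUBIC)]))
E
```

```text
t 8.95 pos [ 0.5179 -0.0233  0.0706] w -0.00022529251193168325 F [1.11 0.66 4.09]
to wheel_top in tool [-0.0003  0.0099 -0.0024] tool x yaw deg 12.32 want 12.22
t 9.3667 pos [ 0.522  -0.0464  0.0901] w -2.923659547080983e-05 F [0.31 0.37 0.15]
to wheel_top in tool [ 0.0007 -0.0135  0.0171] tool x yaw deg 12.2 want 12.22
```

View pics/c5.png

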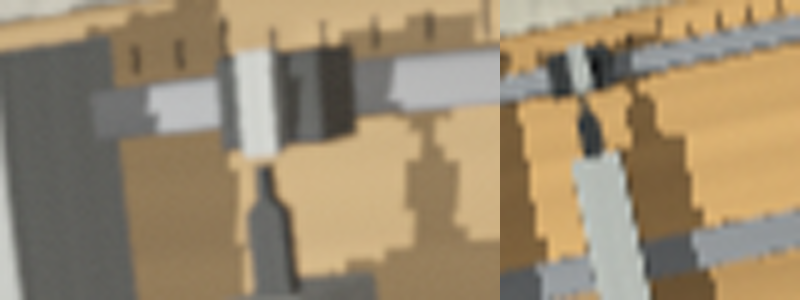

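The pointer tip at (264,168) now stands in line with the rib, whose near end is at about (260,150). In the top crop the tip is at (583,97) and the rib at (581,90).

Run:
```python
from wm import *
s=arm.state()
for n,p,z in (("ptr",(264,168),.034),("rib",(260,150),.0345),("ribL",(242,150),.0345),("ribR",(278,150),.0345)):print(n,jig(crop(p,5,(20,120)),s,z))
def tp(p,z):
    a=(np.array(p,float)-[500,0]+.5)/6-.5+[270,225]
    m=camera_model("top");E=m["extrinsics"];d=E[:3,:3]@np.linalg.inv(m["mtx"])@np.r_[a,1];P=E[:3,3]+d*(z-E[2,3])/d[2]-[.5018,.05,0]
    c,n=np.cos(1.784),np.sin(1.784);return np.round(1000*np.array([c*P[0]+n*P[1],-n*P[0]+c*P[1]]),1)
print(tp((583,97),.034),tp((581,90),.0345))
```

```text
ptr [ 47.5 -51.9]
rib [ 47.6 -54.5]
ribL [ 50.9 -54.8]
ribR [ 44.2 -54.3]
[ 49.9 -52.6] [ 50.1 -54.8]
```

Both views put the pointer within about 0.2 mm of the mark's middle. The finger is clear of the wheel, so I'm lifting away and handing in.

```bash
python3 -m inch '[[[0,0,-0.03],[0,0,0],1],[[0,0,-0.03],[0,0,0],1],[[0,0,0],[0,0,0],1],[[0,0,0],[0,0,0],1],[[0,0,0],[0,0,0],1],[[0,0,0],[0,0,0],1]]'; python3 -c "
from station import arm
print(arm.close_job())"
```

```text
t: 9.97
tool_pos: [0.5215, -0.0463, 0.1491]
tool_rot: [[0.977, 0.212, -0.003], [0.212, -0.977, 0.001], [-0.003, -0.001, -1.0]]
contact_force: [-0.5, -0.6, -0.0]
width: 0.0001
grasp_force: 0.0
the job is handed in; nothing more can be done
None
```

I rolled the wheel in six strokes until the pointer stood about 0.2 mm from the middle of the gauge mark in both the wrist and top views, then lifted the finger clear and handed the job in at about 10 s; no verdict came back.

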